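# Lock the parts case with its slotted disc and bolt

## Robot

A 6-joint arm with a two-finger parallel gripper is mounted at the origin on the work surface. World frame = base frame: x ahead of the robot, y to its left, z up, the work surface at z = 0. Lengths are in m, angles in degrees, forces in N, time in s.
With the tool pointing down it reaches from about 0.3 to 1 m from the base axis. Payload 5.1 kg.
Tool frame: the origin (TCP) lies on the centre line of the jaws, within the pads' length; the fingertips stand 19 mm ahead of it and the grasp point (between the pads) is the TCP; z points along the fingers, y is the direction in which the jaws open and shut (so a half turn about z gives the same grasp; the last joint's range is limited). The gripper opens to 95 mm and grips with 3 to 60 N. Pads are 20 mm wide; open, the fingers measure 119 mm over their backs; the gripper's body (75 mm by 180 mm) begins 59 mm behind the grasp point.
Start: joints at [70.841, 7.093, 94.555, -0, 78.352, -4.733], TCP at [0.162, 0.629, 0.234] pointing down, gripper open.
Joint ranges: [-149.61, 149.61], [-58.7, 133.49], [1.44, 155.28], [-77.14, 257.14], [18.33, 153.61], [-166.67, 166.67]. Speed limits (degrees/s): [147.25, 147.25, 180, 180, 180, 180].

## Interface

Orientations are given as [roll, pitch, yaw] about the fixed x, y, z axes, in that order (R = Rz(yaw) Ry(pitch) Rx(roll)).
In Python, from workcell import manip gives the robot as it stands. The module is installed in compiled form; this text tells all that it offers.
- The arm moves only by the tool carry_out, never from a script. Its argument "series" is a list of rows, each a list of 3 entries, a list of its own where there are three numbers: the turn, a rotation vector about the tool's x, y, z in degrees, then the shift along the tool's x, y, z in m, then the opening in per cent of the stroke, from 0 (shut) to 100 (fully open). A call has 1 to 12 rows; each row is the pose to reach, as a shift and turn from the pose measured when the call began, along the tool's axes at that moment; what a row does not reach only later rows make up. A row lasts 1/10 s, in which the tool goes at most 50 mm and 8.59 degrees, less where a joint would pass 70% of its speed; a pose out of reach is approached as far as the arm can. A call with a gripper value outside its range is refused whole. The fingers move at their own pace and stop on an object; the grip force is fixed at half the most. Time passes only in rows, so rows that repeat a pose let the fingers close. It gives the time, the measured TCP pose, the force and the opening at its end, in the units of the state.
- manip.get_obs(): the state, without advancing time (a new reading comes with each control period).
- manip.capture(name): name is "scene" or "top"; returns a dict with "frame" (420x560x3 uint8, red, green, blue), "depth" (420x560 float32, m along the optical axis (not along the pixel's ray), 0 where there is no reading), "intrinsics" (3x3 intrinsics, pixels), "origin" and "orientation" of the camera in the world. Camera axes: x right, y down, z forward; pixel columns grow to the right and rows downward; lengths in m; the calibration is good to about 2 mm. A picture is of the moment at which its call begins.
- manip.sign_off(): hands the job in, once; it reports no verdict.
The state is a dict: "t": time; "joint_positions": joint angles; "joint_vel": joint speeds; "tau": joint torques, N m; "ee_pos": TCP position; "tcp_rot": TCP orientation; "force": force on the tool from outside, world axes, zero at the start; "wrist_torque": the same for the moment, N m; "finger_gap": finger opening in m.
Only numpy, scipy, OpenCV 4.12 (cv2) and the standard library are available. Lean on these libraries where they do the work, as an engineer would, in place of code of your own. Each camera call takes 0.05 s, during which the arm holds its last target. There are 200 camera calls.

## Task

Lock the grey parts case: with your fingertips turn the slotted disc on its lid by a peg until the slot lines up with the bolt, then push the bolt by its head straight through the disc into the keeper until the head is fully home against the guide. Only push: do not lift or tip the bolt, and leave everything else where it stands. Finish clear of everything.

Things in the scene. Friction and masses are not known exactly. Their poses are not given: they have to be found in the camera images.
- case: Grey steel parts case fixed to the counter, 370 mm along x, 200 mm along y, lid top at z = 50 mm. Origin at the centre of its underside, on the counter; +x is the way the bolt is pushed, along the line y = 0. A plate 345 x 70 mm on the lid, top at z = 54 mm, carries the bolt. Disc axis at x = 90 mm, y = 0. Two loose parts stand on the lid, one either side of the plate's middle.
- guide_stop (a point): Bolt's stop: middle of the guide's rear face, at plate level (case x = -10 mm, z = 54 mm). The guide is two fixed steel blocks, 42 mm wide in all, with a 17 mm channel between them, open above, 53 mm long (case x = -10 to 43 mm), 14 mm high. Axes as the case's.
- keeper (a point): Middle of the keeper at plate level (case x = 149 mm): a roofed steel staple beyond the disc, 22 mm long, 42 mm wide, 22 mm high, with a 19 mm wide, 18 mm high opening for the nose. Axes as the case's.
- disc (a joint): Disc angle, rad, growing counter-clockwise from above. The slot is in line with the bolt at 0 and equally at 3.1416. Starts from 0.6 to 2.54; stops at -0.4 and 3.54. Rubbing friction (about 2 N at a peg), no spring: it stays where left. The bolt's tapered nose centres a slot a few degrees off. At 0 the disc's axes are the case's.
- disc_mid (a point): Centre of the disc at the level of its top face (z = 68 mm). Steel disc, 84 mm across, in two halves parted by an open straight slot 18 mm wide right across the middle; two brass pegs stand on it. The point's x axis runs along the slot.
- peg_a (a point): Centre of the top end of one upright brass peg on the disc, 12 mm thick and 26 mm tall (z = 68 to 94 mm), 28 mm from the disc axis, square to the slot, on the +y side of disc_mid.
- peg_b (a point): The same for the other peg, opposite, 28 mm from the axis on the -y side of disc_mid.
- bolt: Loose steel bolt, about 0.3 kg, flat in the guide, shaft along +x: 14 wide, 12 high, 166 mm long, last 15 mm tapered to 6 mm. Rear block head 16 long, 30 wide, 24 mm high. Origin on the underside (z = 54 mm) at the head's front face; push the head's rear face, 16 mm behind. Home: origin at guide_stop, head touching the guide; starts 122 to 134 mm short. Slides with 1 to 4 N.
- bolt_nose (a point): Tip of the bolt's nose, 166 mm ahead of the bolt's origin, 6 mm above its underside.
- spool: Bystander on the lid: small spool, 48 mm across, 36 mm high, origin centre of underside.
- capacitor: Bystander on the lid: upright blue can, 35 mm across, 47 mm high, origin centre of underside.
- calculator: Bystander: blue desk calculator, 110 x 150 x 26 mm, origin centre of underside.
- meter: Bystander: yellow hand multimeter, 150 x 75 x 45 mm, origin centre of underside.
- jar: Bystander: jar, 64 mm across, 75 mm high, origin centre of underside.
- screwdriver: Bystander: screwdriver lying on the counter, along its x.
- basket: Bystander: small blue open bin, 140 x 100 x 60 mm, origin centre of underside.
- carton: Bystander: small carton, 90 x 70 x 55 mm, origin centre of underside.
Things that resemble listed ones, but are neither listed nor needed, are in the scene too. Of the things that look like the bolt, the largest one is meant.

How it is judged:
By the outcome, as a careful person would: the job done as asked, in the order asked, and still so for the second after the job is handed in, with the robot touching nothing.
It also fails if it takes over 48 s, if anything falls off the work surface, if the arm or the gripper's body presses on something with over 40 N, if the wrist force passes 120 N, or if a joint passes its speed limit or range.

## Working session

There is one attempt and no reset: what is moved stays moved. The work goes in short steps, Python scripts to look and compute and a tool call to move; the robot and the scene stay as the last step left them, time stands still between calls to the robot, and variables do not carry over. Pictures are saved under pics/ and viewed, about 8 in all and at most 12, crops included, and the job is handed in when it is done.

Besides the shell and the picture viewer there is one more tool, called after ">>>" as a command line: name --argument value ..., lists and objects as JSON in quotes. carry_out: Moves the arm, as the interface text tells. Its arguments: {"type":"object","properties":{"series":{"type":"array","items":{"type":"array"}}},"required":["series"]}

```bash
mkdir -p pics; cat > h.py <<'E'
import numpy as np, cv2
from workcell import manip
def cap(n,save=None):
    c=manip.capture(n)
    if save: cv2.imwrite('pics/'+save,c['frame'][:,:,::-1]); np.savez('pics/'+save[:-4]+'.npz',**c)
    return c
def Rm(c):
    o=np.array(c['orientation'],float)
    if o.shape==(3,3): return o
    from scipy.spatial.transform import Rotation as R
    return R.from_euler('xyz',o,degrees=True).as_matrix() if o.size==3 else R.from_quat(o).as_matrix()
def ray(c,uv,z):
    uv=np.atleast_2d(np.array(uv,float)); K=c['intrinsics']
    d=np.c_[uv,np.ones(len(uv))]@np.linalg.inv(K).T@Rm(c).T; o=np.array(c['origin'])
    return o+d*((z-o[2])/d[:,2])[:,None]
def cloud(c):
    h,w=c['depth'].shape; u,v=np.meshgrid(np.arange(w),np.arange(h))
    d=np.c_[u.ravel(),v.ravel(),np.ones(h*w)]@np.linalg.inv(c['intrinsics']).T*c['depth'].reshape(-1,1)
    return (d@Rm(c).T+np.array(c['origin'])).reshape(h,w,3)
E
python3 - <<'E'
from h import *
for n in('scene','top'):
    c=cap(n,n+'0.png'); print(n,c['origin'],c['orientation'],c['intrinsics'])
print(manip.get_obs())
E
```

```text
scene [1.34219329 0.61738973 0.77455517] [-1.23266859e+02  1.23435140e-01  1.25571325e+02] [[522.21736066   0.         284.33031514]
 [  0.         522.21736066 214.85698457]
 [  0.           0.           1.        ]]
top [ 0.37386679 -0.0107583   1.31810185] [-1.75688035e+02  1.55676278e-01 -8.88694541e+01] [[503.93369814   0.         274.78563637]
 [  0.         503.93369814 213.5874655 ]
 [  0.           0.           1.        ]]
{'t': 0.1, 'joint_positions': array([ 7.08390080e+01,  7.13118868e+00,  9.46244652e+01, -7.68049249e-04,
        7.83504256e+01, -4.73422874e+00]), 'joint_vel': array([ 0.03290072, -0.016747  , -0.24148268,  0.03627979,  0.04804045,
        0.02459567]), 'tau': array([ 3.40149718e-04, -4.18887269e+01, -3.61093426e+01,  7.76480441e-02,
        4.62415523e-02, -6.35061701e-05]), 'ee_pos': array([0.16181815, 0.62899143, 0.23251227]), 'tcp_rot': array([-1.79894220e+02, -8.00577585e-03,  1.65573385e+02]), 'force': array([-0.55863276,  0.52270255,  0.3581881 ]), 'wrist_torque': array([ 0.03164892, -0.04104529,  0.01259703]), 'finger_gap': 0.09501387475850821}
```

View pics/top0.png

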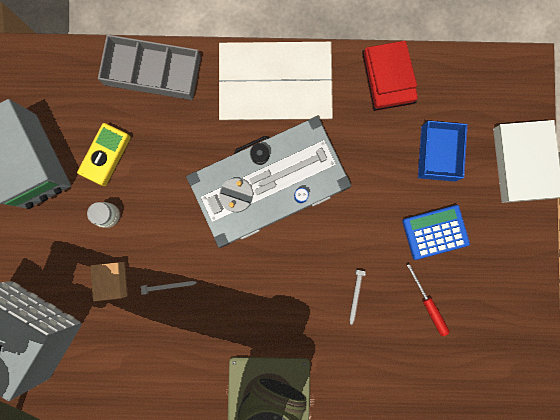

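View pics/scene0.png

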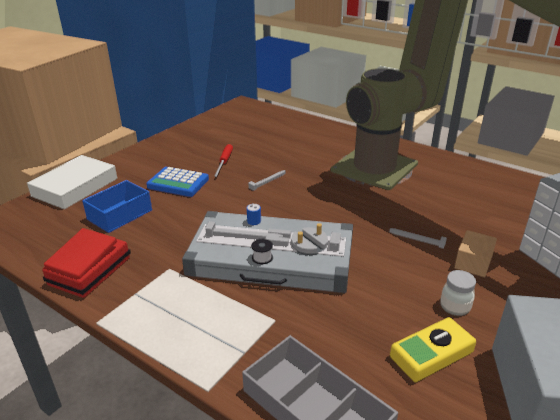

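The top view shows the case near (269,180) with the disc at (237,195) and the bolt from the guide to its head at about (322,155). Three things look like a bolt: (358,295) and (168,287) on the counter, and (295,170) on the case. The one on the case fits the description because it lies in the guide. I'll confirm it in an enlarged crop and fit the case's edges.

```bash
python3 - <<'E'
from h import *
c=dict(np.load('pics/top0.npz')); P=cloud(c)
f=c['frame'][:,:,::-1]
cv2.imwrite('pics/crop1.png',cv2.resize(f[110:255,180:360],None,fx=4,fy=4,interpolation=cv2.INTER_CUBIC))
z=P[...,2]; m=np.zeros(z.shape,np.uint8); m[100:260,170:370]=1
# lid 40..60mm
a=((z>.035)&(z<.075)&(m>0)).astype(np.uint8)
cs,_=cv2.findContours(a,0,2); k=max(cs,key=cv2.contourArea)
r=cv2.minAreaRect(ray(c,k[:,0],.05)[:,:2].astype(np.float32)); print('lid rect',r)
# top parts above plate
hsv=cv2.cvtColor(f,cv2.COLOR_BGR2HSV)
for lo,hi in((.06,.072),(.072,.085),(.085,.12)):
    b=((z>lo)&(z<hi)&(m>0)).astype(np.uint8)
    for k in cv2.findContours(b,0,2)[0]:
        if cv2.contourArea(k)>12:
            q=cv2.minAreaRect(ray(c,k[:,0],(lo+hi)/2)[:,:2].astype(np.float32)); print(lo,cv2.boundingRect(k),np.round(q[0],3),np.round(q[1],3),round(q[2],1))
E
```

```text
lid rect ((0.5507892370223999, 0.0125027596950531), (0.2070886790752411, 0.37105605006217957), 26.11077308654785)
0.06 (219, 194, 31, 18) [0.49  0.101] [0.079 0.032] 72.6
0.06 (222, 178, 30, 19) [0.538 0.087] [0.078 0.033] 71.9
0.06 (249, 154, 71, 41) [ 0.573 -0.03 ] [0.048 0.182] 26.1
0.072 (206, 195, 15, 19) [0.487 0.147] [0.042 0.022] 26.3
0.072 (316, 148, 11, 14) [ 0.617 -0.118] [0.029 0.017] 27.1
0.072 (250, 146, 19, 16) [0.614 0.041] [0.046 0.033] 57.1
0.085 (229, 202, 5, 5) [0.486 0.101] [0.01  0.009] 46.2
0.085 (294, 188, 15, 14) [ 0.513 -0.068] [0.033 0.033] 64.5
0.085 (236, 181, 5, 5) [0.538 0.085] [0.01 0.01] 1.4
0.085 (250, 143, 19, 19) [0.615 0.036] [0.044 0.044] 1.1
```

View pics/crop1.png

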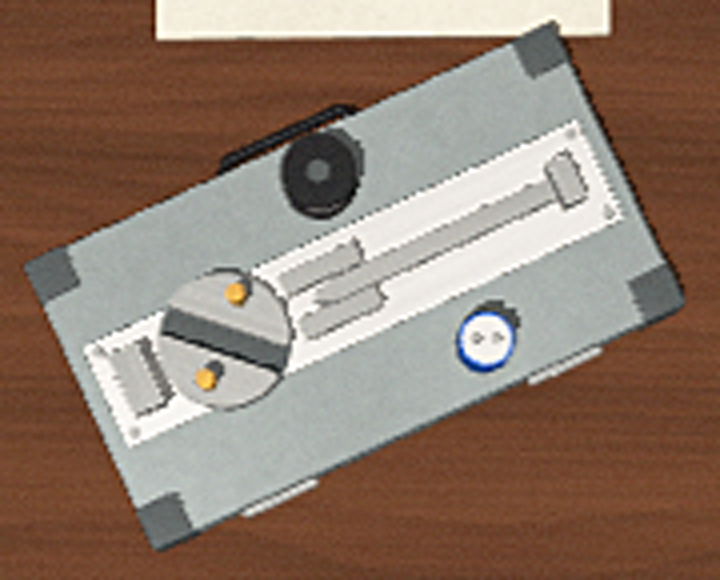

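The crop confirms it: the largest bolt lies in the guide, head at crop (565,180), nose tip at (320,297), in line with the keeper at (143,375). Case origin is about (0.552, 0.0125), yaw 116.1°. The disc is at about 137°, with its pegs at crop (236,293) and (206,378), so it needs about +43° counter-clockwise. I'll push peg_a (upper) from the guide side with closed fingers, tool x along 95°.

>>> carry_out --series '[[[0,0,8],[-0.035,-0.032,0],0],[[0,0,16],[-0.07,-0.064,0],0],[[0,0,24],[-0.105,-0.096,0],0],[[0,0,32],[-0.14,-0.128,0],0],[[0,0,40],[-0.176,-0.16,0],0],[[0,0,48],[-0.212,-0.193,0],0],[[0,0,56],[-0.248,-0.226,0],0],[[0,0,64],[-0.284,-0.259,0],0],[[0,0,70.6],[-0.32,-0.29,0],0],[[0,0,70.6],[-0.355,-0.322,0],0],[[0,0,70.6],[-0.39,-0.354,0],0],[[0,0,70.6],[-0.425,-0.386,0],0]]'

```text
t: 1.3
ee_pos: [0.4777, 0.1474, 0.2329]
tcp_rot: [-179.9, 0.1, 95.0]
force: [0.3, 0.3, -0.3]
finger_gap: 0.0046
```

>>> carry_out --series '[[[0,0,0],[-0.035,0.02,0],0],[[0,0,0],[-0.07,0.04,0],0],[[0,0,0],[-0.1,0.055,0.03],0],[[0,0,0],[-0.1,0.055,0.07],0],[[0,0,0],[-0.1,0.055,0.1],0],[[0,0,0],[-0.1,0.055,0.1],0],[[0,0,0],[-0.1,0.055,0.1],0]]'

```text
t: 2.0
ee_pos: [0.5407, 0.0524, 0.1328]
tcp_rot: [-179.9, 0.1, 95.0]
force: [0.5, 0.6, 1.3]
finger_gap: 0.0004
```

```bash
python3 - <<'E'
from h import *
c=cap('scene','s1.png'); f=c['frame'][:,:,::-1]
cv2.imwrite('pics/crop2.png',cv2.resize(f[170:300,170:370],None,fx=4,fy=4,interpolation=cv2.INTER_CUBIC))
h=cv2.cvtColor(f,cv2.COLOR_BGR2HSV); m=cv2.inRange(h,(10,110,110),(28,255,255)); m[:220]=0;m[260:]=0;m[:,:285]=0;m[:,340:]=0
for k in cv2.findContours(m,0,2)[0]:
    if cv2.contourArea(k)>8:
        x,y,w,hh=cv2.boundingRect(k); print(x,y,w,hh,ray(c,[x+w/2,y+w*.35],.094))
E
```

```text
298 232 5 11 [[0.54126189 0.08753813 0.094     ]]
317 224 4 11 [[0.48903419 0.10364712 0.094     ]]
323 220 17 3 [[0.4742762  0.12828414 0.094     ]]
```

View pics/crop2.png

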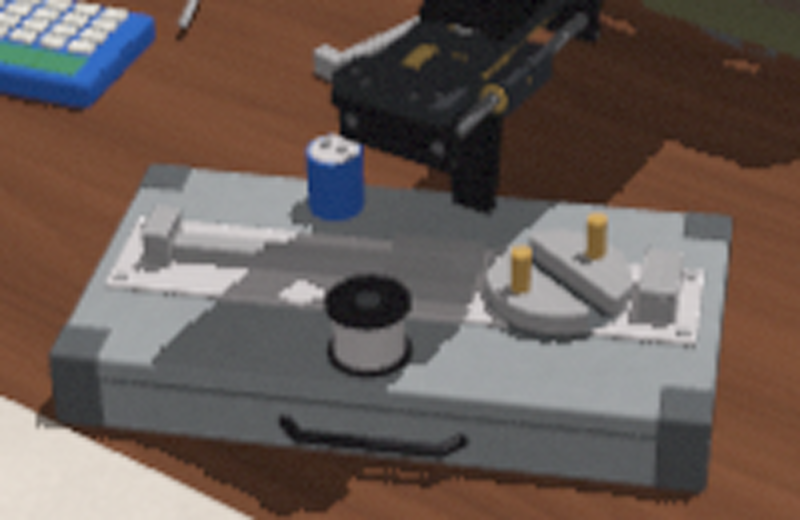

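The fingers hang at crop (475,200) above the guide, beside peg_a at (521,270). Both views agree on the pegs within 2-3 mm. Lowering and pushing.

>>> carry_out --series '[[[0,0,0],[0,0,0.02],0],[[0,0,0],[0,0,0.037],0],[[0,0,0],[0,0,0.037],0],[[0,0,0],[0.008,0,0.037],0],[[0,0,0],[0.014,0,0.037],0],[[0,0,0],[0.018,0,0.037],0],[[0,0,0],[0.022,0,0.037],0],[[0,0,0],[0.026,0,0.037],0],[[0,0,0],[0.03,0,0.037],0],[[0,0,0],[0.03,0,0.037],0]]'

```text
t: 3.05
ee_pos: [0.5409, 0.0828, 0.0993]
tcp_rot: [179.7, 0.1, 95.0]
force: [1.4, -1.7, 1.0]
finger_gap: 0.0004
```

```bash
cat > pg.py <<'E'
from h import *
import sys
def pegs(tag):
    c=cap('scene',tag+'.png'); f=c['frame'][:,:,::-1]
    h=cv2.cvtColor(f,cv2.COLOR_BGR2HSV); m=cv2.inRange(h,(10,110,70),(28,255,255)); m[:220]=0;m[260:]=0;m[:,:285]=0;m[:,340:]=0
    for k in cv2.findContours(m,0,2)[0]:
        if cv2.contourArea(k)>8:
            x,y,w,hh=cv2.boundingRect(k); print(x,y,w,hh,ray(c,[x+w/2,y+w*.35],.094))
    cv2.imwrite('pics/'+tag+'c.png',cv2.resize(f[170:300,170:370],None,fx=4,fy=4,interpolation=cv2.INTER_CUBIC))
    o=manip.get_obs(); print(o['t'],o['ee_pos'],o['force'])
pegs(sys.argv[1])
E
python3 pg.py s2
```

```text
303 234 5 12 [[0.54118708 0.1009995  0.094     ]]
311 221 5 11 [[0.48722726 0.08740182 0.094     ]]
327 220 13 3 [[0.46670797 0.12907845 0.094     ]]
3.1 [0.54053026 0.0826037  0.09895007] [ 2.21189255 -1.46332808  1.8039082 ]
```

>>> carry_out --series '[[[0,0,0],[0.002,0,0],0],[[0,0,0],[0.004,0,0],0],[[0,0,0],[0.006,0,0],0],[[0,0,0],[0.006,0,0],0]]'

```text
t: 3.5
ee_pos: [0.5395, 0.0888, 0.0989]
tcp_rot: [179.8, 0.1, 95.0]
force: [-0.3, -1.7, 2.4]
finger_gap: 0.0004
```

```bash
python3 pg.py s3
```

```text
306 234 5 12 [[0.53729702 0.10647362 0.094     ]]
327 220 13 3 [[0.46670797 0.12907845 0.094     ]]
308 220 5 12 [[0.48778469 0.07945249 0.094     ]]
3.55 [0.53949147 0.08876251 0.0987991 ] [-1.00545352 -2.5484287   1.59770875]
```

>>> carry_out --series '[[[0,0,0],[-0.012,0,0],0],[[0,0,0],[-0.02,0,-0.01],0],[[0,0,0],[-0.025,0,-0.05],0],[[0,0,-5],[-0.05,0.005,-0.09],0],[[0,0,-10],[-0.09,0.02,-0.1],0],[[0,0,-16],[-0.13,0.035,-0.1],0],[[0,0,-21.1],[-0.17,0.05,-0.1],0],[[0,0,-21.1],[-0.21,0.06,-0.1],0],[[0,0,-21.1],[-0.246,0.0715,-0.1],0],[[0,0,-21.1],[-0.246,0.0715,-0.1],0],[[0,0,-21.1],[-0.246,0.0715,-0.06],0],[[0,0,-21.1],[-0.246,0.0715,-0.06],0]]'

```text
t: 4.75
ee_pos: [0.6286, -0.1492, 0.1542]
tcp_rot: [-179.7, -0.3, 116.1]
force: [-0.3, -0.0, -2.2]
finger_gap: 0.0006
```

```bash
python3 - <<'E'
from h import *
c=cap('top','t1.png'); f=c['frame'][:,:,::-1]; P=cloud(c); z=P[...,2]
cv2.imwrite('pics/t1c.png',cv2.resize(f[110:255,180:360],None,fx=4,fy=4,interpolation=cv2.INTER_CUBIC))
m=np.zeros(z.shape,np.uint8); m[165:225,200:262]=1
h=cv2.cvtColor(f,cv2.COLOR_BGR2HSV); q=cv2.inRange(h,(10,110,100),(28,255,255))*m
for k in cv2.findContours(q,0,2)[0]:
    M=cv2.moments(k)
    if M['m00']>4: print('peg',ray(c,[M['m10']/M['m00'],M['m01']/M['m00']],.094))
b=((z>.06)&(z<.072)&(m>0)).astype(np.uint8)
for k in cv2.findContours(b,0,2)[0]:
    if cv2.contourArea(k)>60:
        r=cv2.minAreaRect(ray(c,k[:,0],.068)[:,:2].astype(np.float32)); print(r)
for n in('top',):
  p=P[(z>.085)&(z<.11)&(m>0)]; print(len(p))
  a=p[p[:,0]>.513].mean(0); b=p[p[:,0]<.513].mean(0); print(a,b,np.degrees(np.arctan2(*(a-b)[[1,0]])))
c0=dict(np.load('pics/top0.npz')); 
o=manip.get_obs(); print(o['ee_pos'],o['tcp_rot'],o['force'])
E
```

```text
peg [[0.44764741 0.1712722  0.094     ]]
peg [[0.48824514 0.07936163 0.094     ]]
peg [[0.53704142 0.10592533 0.094     ]]
peg [[0.57947311 0.17495579 0.094     ]]
((0.4927489459514618, 0.08205197751522064), (0.03532984480261803, 0.07894483953714371), 33.34909439086914)
((0.5356205105781555, 0.10663021355867386), (0.03379091992974281, 0.07922259718179703), 29.638214111328125)
38
[0.53843269 0.10780476 0.09247987] [0.48968454 0.08462741 0.09266874] 25.42878882965973
[ 0.62968596 -0.14913386  0.15649785] [-1.79846304e+02 -1.38618430e-01  1.16107703e+02] [-0.15500704 -0.30253143  0.82670634]
```

View pics/t1c.png

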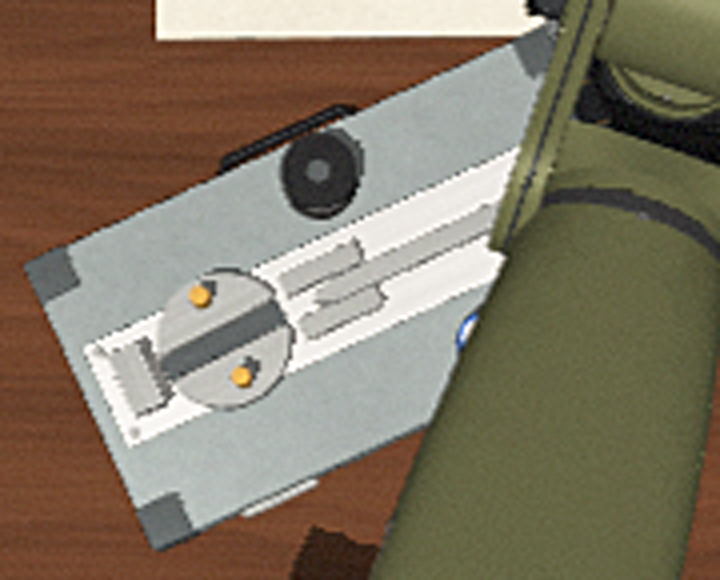

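The pegs are now at crop (200,295) and (243,376), and the slot (165,368)-(280,308) lies within about 3° of the bolt line, which the taper will centre. The fingers hang behind the head. Lowering and starting the push.

>>> carry_out --series '[[[0,0,0],[0,0,0.03],0],[[0,0,0],[0,0,0.06],0],[[0,0,0],[0,0,0.0755],0],[[0,0,0],[0,0,0.0765],0],[[0,0,0],[0.005,0,0.0775],0],[[0,0,0],[0.01,0,0.0775],0],[[0,0,0],[0.013,0,0.0775],0],[[0,0,0],[0.016,0,0.0775],0],[[0,0,0],[0.019,0,0.0775],0],[[0,0,0],[0.022,0,0.0775],0],[[0,0,0],[0.022,0,0.0775],0]]'

```text
t: 5.9
ee_pos: [0.6205, -0.1295, 0.0802]
tcp_rot: [-179.9, -0.0, 116.1]
force: [1.9, -3.6, 3.6]
finger_gap: 0.0004
```

```bash
python3 pg.py s4
```

```text
306 235 5 11 [[0.54050342 0.10858426 0.094     ]]
309 220 4 12 [[0.48588874 0.07960414 0.094     ]]
5.95 [ 0.62041177 -0.12952097  0.07988069] [ 2.12687989 -3.70871342  2.77820187]
```

View pics/s4c.png

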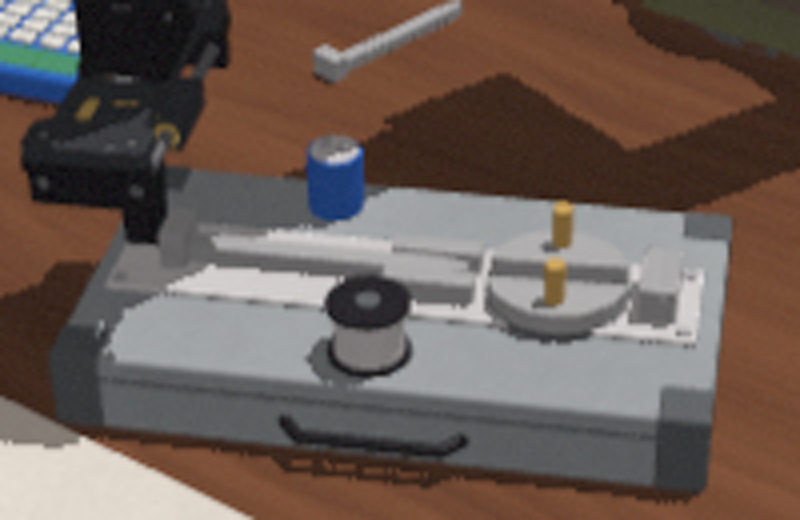

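The fingers are behind the head, near crop (150,235). Contact is about 4 N and the slot points at the keeper. Continuing.

>>> carry_out --series '[[[0,0,0],[0.005,0,0.001],0],[[0,0,0],[0.01,0,0.001],0],[[0,0,0],[0.015,0,0.001],0],[[0,0,0],[0.02,0,0.001],0],[[0,0,0],[0.025,0,0.001],0],[[0,0,0],[0.03,0,0.001],0],[[0,0,0],[0.035,0,0.001],0],[[0,0,0],[0.04,0,0.001],0],[[0,0,0],[0.045,0,0.001],0],[[0,0,0],[0.05,0,0.001],0]]'

```text
t: 6.95
ee_pos: [0.5981, -0.0842, 0.0788]
tcp_rot: [-179.9, -0.1, 116.1]
force: [1.2, -3.8, 3.8]
finger_gap: 0.0006
```

```bash
python3 pg.py s5
```

```text
306 235 5 11 [[0.54050342 0.10858426 0.094     ]]
309 220 4 12 [[0.48588874 0.07960414 0.094     ]]
7.0 [ 0.59769169 -0.08348884  0.07864554] [ 1.02310649 -2.88709627  2.01163193]
```

View pics/s5c.png

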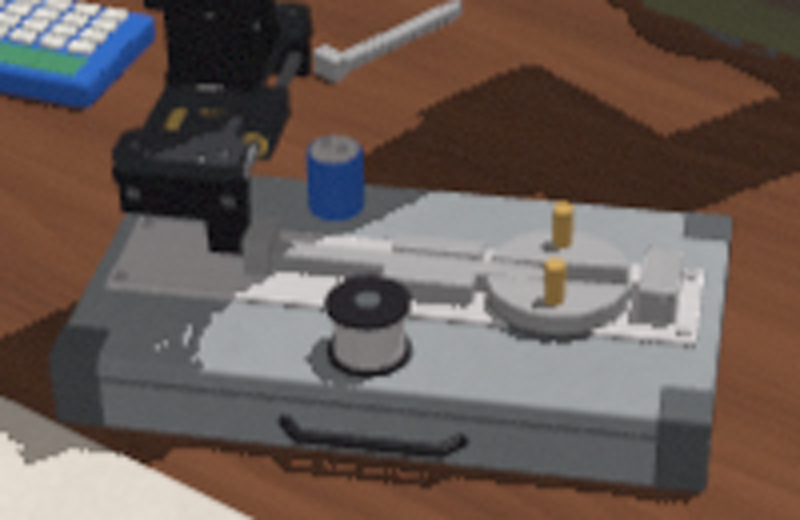

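The nose has entered the slot near crop (520,270) and the head is at (262,245), with force steady at about 4 N. Continuing.

>>> carry_out --series '[[[0,0,0],[0.005,0,0],0],[[0,0,0],[0.01,0,0],0],[[0,0,0],[0.015,0,0],0],[[0,0,0],[0.02,0,0],0],[[0,0,0],[0.025,0,0],0],[[0,0,0],[0.03,0,0],0],[[0,0,0],[0.035,0,0],0],[[0,0,0],[0.04,0,0],0],[[0,0,0],[0.045,0,0],0],[[0,0,0],[0.05,0,0],0],[[0,0,0],[0.055,0,0],0],[[0,0,0],[0.06,0,0],0]]'

```text
t: 8.2
ee_pos: [0.5709, -0.0291, 0.0786]
tcp_rot: [-179.9, -0.1, 116.1]
force: [1.9, -2.7, 1.9]
finger_gap: 0.0002
```

>>> carry_out --series '[[[0,0,0],[0.002,0,0],0],[[0,0,0],[0.004,0,0],0],[[0,0,0],[0.006,0,0],0],[[0,0,0],[0.008,0,0],0],[[0,0,0],[0.0095,0,0],0],[[0,0,0],[0.0105,0,0],0]]'

```text
t: 8.8
ee_pos: [0.5677, -0.0227, 0.0787]
tcp_rot: [-179.9, 0.3, 116.2]
force: [7.5, -14.9, -3.2]
finger_gap: 0.0007
```

>>> carry_out --series '[[[0,0,0],[0.003,0,0],0],[[0,0,0],[0.004,0,0],0],[[0,0,0],[0.004,0,0],0]]'

```text
t: 9.1
ee_pos: [0.5677, -0.0226, 0.0789]
tcp_rot: [180.0, 0.8, 116.2]
force: [7.5, -14.6, -4.0]
finger_gap: 0.0005
```

```bash
python3 pg.py s6
```

```text
306 235 5 11 [[0.54050342 0.10858426 0.094     ]]
315 220 21 2 [[0.48709203 0.12002629 0.094     ]]
309 220 4 12 [[0.48588874 0.07960414 0.094     ]]
9.15 [ 0.56768338 -0.02266232  0.07880327] [  8.39433305 -15.28579148  -3.02606759]
```

View pics/s6c.png

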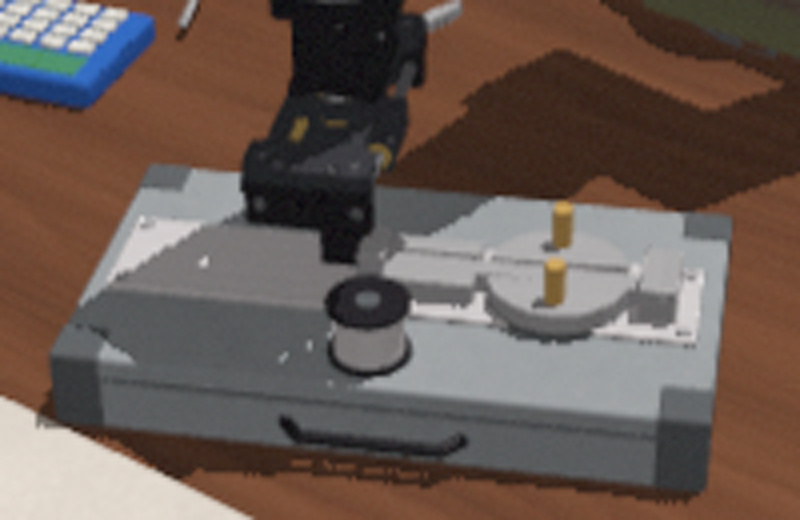

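Motion has stopped hard at about 17 N, and the head at crop (380,245) is against the guide at about (395,255). Backing straight off, rising and moving aside to check.

>>> carry_out --series '[[[0,0,0],[-0.015,0,0],0],[[0,0,0],[-0.03,0,0],0],[[0,0,0],[-0.03,0,-0.03],0],[[0,0,0],[-0.03,0,-0.07],0],[[0,0,0],[-0.03,0,-0.11],0],[[0,0,0],[-0.06,-0.02,-0.13],0],[[0,0,0],[-0.1,-0.05,-0.13],0],[[0,0,0],[-0.135,-0.08,-0.13],0],[[0,0,0],[-0.17,-0.11,-0.13],0],[[0,0,0],[-0.205,-0.14,-0.13],0],[[0,0,0],[-0.24,-0.17,-0.13],0],[[0,0,0],[-0.275,-0.19,-0.13],0]]'

```text
t: 10.35
ee_pos: [0.5165, -0.3534, 0.212]
tcp_rot: [180.0, 0.7, 116.2]
force: [1.5, 0.3, -0.1]
finger_gap: -0.0
```

>>> carry_out --series '[[[0,0,0],[-0.02,-0.02,0],0],[[0,0,0],[-0.02,-0.02,0],0],[[0,0,0],[-0.02,-0.02,0],0]]'

```text
t: 10.65
ee_pos: [0.5069, -0.3803, 0.2113]
tcp_rot: [180.0, 0.5, 116.1]
force: [0.5, -0.1, -0.5]
finger_gap: 0.0005
```

```bash
python3 - <<'E'
from h import *
c=cap('top','t2.png'); f=c['frame'][:,:,::-1]; P=cloud(c); z=P[...,2]
cv2.imwrite('pics/t2c.png',cv2.resize(f[110:255,180:360],None,fx=4,fy=4,interpolation=cv2.INTER_CUBIC))
m=np.zeros(z.shape,np.uint8); m[130:230,195:330]=1
for nm in('top0','t2'):
    c=dict(np.load(f'pics/{nm}.npz')); z=cloud(c)[...,2]
    for lo,hi,zz in((.072,.085,.078),(.06,.072,.067),(.085,.12,.094)):
        b=((z>lo)&(z<hi)&(m>0)).astype(np.uint8)
        for k in cv2.findContours(b,0,2)[0]:
            if cv2.contourArea(k)>12:
                q=cv2.minAreaRect(ray(c,k[:,0],zz)[:,:2].astype(np.float32))
                d=np.array(q[0])-(.552,.0125); t=np.radians(116.1)
                print(nm,lo,'case xy mm',np.round([1e3*(d@[np.cos(t),np.sin(t)]),1e3*(d@[-np.sin(t),np.cos(t)])]),np.round(q[1],3),round(q[2],1))
o=manip.get_obs(); print(o['ee_pos'],o['force'])
E
```

```text
top0 0.072 case xy mm [149.  -1.] [0.042 0.022] 26.3
top0 0.072 case xy mm [-145.   -1.] [0.029 0.017] 27.1
top0 0.072 case xy mm [ -1. -68.] [0.046 0.033] 57.1
top0 0.06 case xy mm [107.  17.] [0.079 0.032] 72.6
top0 0.06 case xy mm [ 73. -20.] [0.078 0.033] 71.9
top0 0.06 case xy mm [-48.  -0.] [0.048 0.182] 26.1
top0 0.085 case xy mm [109.  19.] [0.01  0.009] 46.2
top0 0.085 case xy mm [-56.  69.] [0.033 0.033] 64.5
top0 0.085 case xy mm [ 71. -21.] [0.01 0.01] 1.4
top0 0.085 case xy mm [ -7. -69.] [0.045 0.044] 1.1
t2 0.072 case xy mm [148.  -2.] [0.041 0.022] 27.9
t2 0.072 case xy mm [-18.  -1.] [0.029 0.016] 27.5
t2 0.072 case xy mm [-24. -68.] [0.03  0.012] 1.2
t2 0.072 case xy mm [ -2. -72.] [0.04  0.032] 1.2
t2 0.06 case xy mm [66. -7.] [0.084 0.153] 38.8
t2 0.085 case xy mm [-56.  70.] [0.033 0.033] 46.1
t2 0.085 case xy mm [ 91. -30.] [0.01 0.01] 1.5
t2 0.085 case xy mm [ -7. -69.] [0.045 0.044] 1.1
[ 0.50721555 -0.37962127  0.21143776] [-0.07036282  0.29667176  0.13298605]
```

View pics/t2c.png

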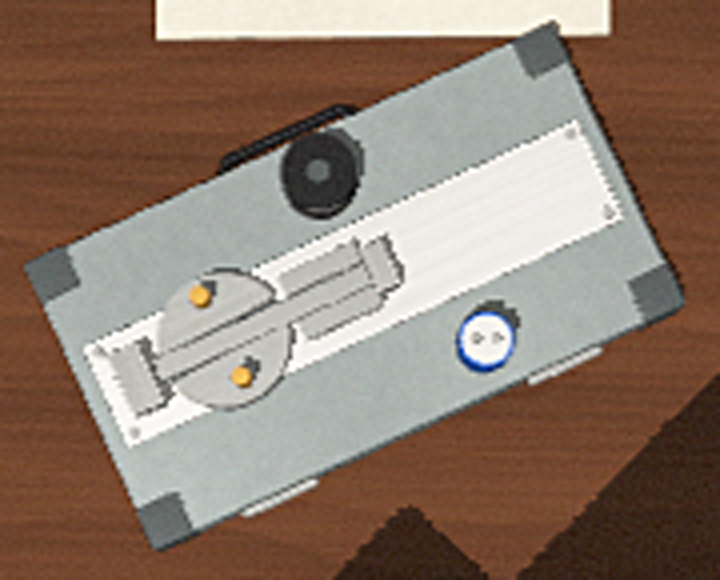

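The head is at crop (383,263) flush against the guide, its centre at case x = -18 mm (exactly home). The shaft passes through the slot into the keeper at (143,375). The spool and capacitor haven't moved and the robot is clear, so I'm handing in.

```bash
python3 -c "
from workcell import manip
print(manip.sign_off())"
```

```text
the job is handed in; nothing more can be done
None
```

The case is locked. I turned the disc about 45° counter-clockwise by peg_a with the closed fingertips. Then I pushed the bolt by its head through the slot into the keeper, until it stopped hard at about 17 N. The whole job took 10.7 s of robot time.

**Bolt:** in the last top view the head's centre is at case x = -18 mm, which is the home position, flush against the guide. The shaft runs through the disc into the keeper.

**Surroundings:** the spool and capacitor are within about 1 mm of where they started. I did not re-measure the things on the counter, but the arm did not go down near them. The robot finished clear, about 0.36 m to the side, with about zero force on the tool.

**Disagreements:**
- **Slot angle:** before the push it measured about 2–4° past the bolt line by most readings, while one depth-based reading said about 1° short. I left it for the tapered nose to centre, and the bolt went through without any rise in force.
- **Hard stop:** judged by the arm's position, the bolt stopped about 2.5 mm short of home. The last top view shows it fully home, and 2.5 mm is about what the calibration and the assumed finger size allow.

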